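# Unlock the display rack and present a bangle panel to the customer

## Robot

A 7-joint arm with a two-finger parallel gripper is mounted at the origin on the work surface. World frame = base frame: x ahead of the robot, y to its left, z up, the work surface at z = 0. Lengths are in m, angles in rad, forces in N, time in s.
With the tool pointing down it reaches from about 0.4 to 0.9 m from the base axis. Payload 5.6 kg.
Tool frame: the origin (TCP) lies midway between the tips of the shut fingers; the grasp point (between the pads) lies 19 mm behind it; y points along the fingers, z is the direction in which the jaws open and shut, and the axes are right-handed (so a half turn about y gives the same grasp; the last joint's range is limited). The gripper opens to 92 mm and grips with 3 to 60 N. Pads are 20 mm wide; open, the fingers measure 128 mm over their backs; the gripper's body (75 mm by 189 mm) begins 69 mm behind the grasp point.
Start: joints at [-1.352, 0.468, -0.012, 1.603, 0.006, 1.071, -0.056], TCP at [0.168, 0.628, 0.215] pointing down, gripper open.
Joint ranges: [-2.53, 2.53], [-0.31, 2.02], [-1.57, 1.55], [0.28, 2.44], [-1.29, 4.43], [0.15, 1.84], [-2.92, 2.92]. Speed limits (rad/s): [2.57, 2.57, 3.14, 3.14, 3.14, 3.14, 3.14].

## Interface

Orientations are given as a 3x3 rotation matrix whose columns are the frame's x, y, z axes.
In Python, from station import env, effector, solver, viewer, workorder, search_frame, tip_of gives the robot as it stands. Calls block until the motion is done:
- env.reach(position, orientation): joint-space move of the TCP to a pose.
- env.movel(position, frame=None, rate=0.15): straight line of the TCP; frame=None keeps the orientation; rate is the mean speed in m/s.
- env.goto_joints(angles): joint-space move.
- effector.release() and effector.grasp(squeeze=None): open the fingers fully, or close them until they stop; squeeze is the grip in N (None keeps the last).
- env.pause(seconds).
- solver.inverse_kinematics(position, orientation): joint angles nearest the present ones, or None.
- env.sense(): the state.
- viewer.read_camera(name): name is "side" or "top"; returns (picture, depth): 480x640x3 uint8, red, green, blue; 480x640 float32, m along the optical axis (not along the pixel's ray), 0 where there is no reading.
- viewer.camera_info(name): a dict with "intrinsics" (3x3 intrinsics, pixels), "eye" and "rotation" of the camera in the world. Camera axes: x right, y up, looking along -z (the intrinsics and any distortion apply to the point x, -y, -z); pixel columns grow to the right and rows downward; lengths in m; the calibration is good to about 2 mm. A picture is of the moment at which its call begins. camera_info takes no time and is no camera call.
A pose or a line that the arm cannot do raises env.PlanningError and nothing moves.
- workorder.finish_job(): hands the job in, once; it reports no verdict.
Trained networks look in the newest picture that a camera, given by its name, has taken for a name from the list of things; names that differ only in an ending like _2 or _b are one class to them, and where a whole thing is asked for, a point or a joint stands for the part that bears it (a point fixed in the world has none). Each returns a list of dicts, best first, with "score" (0 to 1); they miss things now and then, are a little off and sometimes report something else, mostly with a low value. They report only what shows in the picture. A call takes as long as a camera call. They do not tell look-alikes from the thing itself.
- search_frame(camera, name): "at" ([x, y, z] in m, in world coordinates, good to about 4 mm: the middle of the surface that is visible of it).
- tip_of(camera, name): "at" ([x, y, z] in m, in world coordinates, good to about 4 mm: a listed point, or the origin of a listed thing).
The state is a dict: "t": time; "joint_positions": joint angles; "joint_velocities": joint speeds; "tau": joint torques, N m; "ee_pos": TCP position; "tcp_rot": TCP orientation; "wrist_force": force on the tool from outside, world axes, zero at the start; "moment": the same for the moment, N m; "gripper_width": finger opening in m.
Only numpy, scipy, OpenCV 4.12 (cv2) and the standard library are available. Lean on these libraries where they do the work, as an engineer would, in place of code of your own. Each camera call takes 0.05 s, during which the arm holds its last target. There are 200 camera calls.

## Task

A customer across the counter asks to see the display panel that carries the single large bangle (the one with the wider tab on top): turn the quarter-turn keeper between the two panels fully open, draw that panel up out of its slot, and tip it back to about 45 degrees, so that its face looks up and out towards the customer on the far side. Finish while still holding it still like that in the gripper, with its lower edge a good 15 cm above the counter and touching nothing else. Leave the other panel in its slot, the keeper open and everything else on the counter where it is.

Things in the scene. Friction and masses are not known exactly. Their poses are not given: they have to be found in the camera images.
- rack: Fixed dark wood rack, base 80 (x) x 340 (y) x 12 mm, origin under its centre, +x towards the customer. Two upright slots centred at y = +85 and -85 mm; a panel stands in each on the base, 2 mm play all round. Slot walls 52 mm above the counter at the robot's side and ends; customer's side: 20 mm lip, 52 mm corner guides, so the jewellery passes. An 18 mm steel post in the middle bears the keeper.
- keeper (a joint): Keeper: steel bar 80 x 14 x 9 mm on a vertical hinge at the rack's middle, underside 135.5 mm above the counter. 0 = closed stop: bar along the rack's y, over the inner shoulders of both panels (20 mm overlap, 3.5 mm gap), so neither lifts. Grows counter-clockwise from above to 1.571 = open stop: bar along rack x, clear of both. Starts within 0.25 of closed; 0.06 N m friction holds it.
- keeper_grip (a point): Point on the keeper's hinge axis at the height to grip, 175 mm above the counter; turns with the keeper. The handle is an upright steel fin on the bar: 52 mm long (its y, along the bar), 12 mm thick (its x), from 144.5 to 190.5 mm above the counter.
- bangle_panel: The wanted panel, loose, 0.13 to 0.25 kg: light wood board 130 wide (y) x 120 high (z) x 12 mm thick (x), cream face on +x with one golden bangle (64 mm across, up to 8 mm off the face, centred 68 mm up; no solid obstacle). A wide tab (54 mm, same thickness) rises mid top edge to 161 mm. Origin: middle of the lower edge. Starts upright in either slot, face to the customer.
- bangle_panel_tab (a point): Middle of the wanted panel's tab, 145 mm above the panel's origin along its z; axes as the panel's. Tab here: 54 mm (y) x 12 mm (x).
- brooch_panel: The other display panel, same board and tab height, but its tab is narrow (24 mm wide) and its face carries three small round brooches in a row. Origin at the middle of the lower edge. It starts in the other slot and stays there.
- seller_side (a point): Reference point of the seller's side, behind the work: fixed in the air 360 mm ahead of the robot's base axis (+x) and 150 mm above the counter. Nothing is there to touch. The customer is on the opposite side, beyond the counter's far (+x) edge.
- ring_box: Closed dark ring box, 55 x 55 x 44 mm, loose, near the rack on the robot's side; origin under its centre.
- ring_cone: Grey cone with gold rings, foot 80 mm across, 88 mm high, loose, near the rack on the customer's side; origin under its centre.
- loose_bangle: Golden bangle lying flat, 68 mm across, 10 mm high, loose, near the rack on the customer's side; origin under its centre.
- loupe: Dark metal loupe standing on end, 26 mm across, 26 mm high, loose, near the rack on the robot's side; origin under its centre.
- tablet: Black tablet lying flat, 130 x 190 x 10 mm, loose, at the left; origin under its centre.
- card_terminal: Grey card terminal lying flat, 160 x 78 x 29 mm, loose, at the right; origin under its centre.
There are look-alikes about, which are no part of the job. Several things have the shape of the loose_bangle; the one meant has the colours described above. There is more than one size of the ring_box; the job needs the largest.

How it is judged:
On the way, in this order (a step that is already met when the one before it is completed fails the run):
1. the keeper is turned open while the wanted panel still stands in its slot (value of joint keeper above 1.3 rad and height (world z) of bangle_panel below 0.035 m), for 0.2 s.
2. the wanted panel is drawn up, its lower edge above the slot walls, the keeper open (height (world z) of bangle_panel above 0.06 m and value of joint keeper above 1.2 rad and contact force between the fingers and bangle_panel above 1 N), for 0.1 s.
At the end, for the whole second after the job is handed in: The wanted panel is held at rest in the fingers, touching nothing else; lower edge over 120 mm above the counter; leaning back 45 degrees give or take 15, face up and to the customer's side; keeper open (over 1.2 rad); other panel upright in its slot, within 15 mm of its start (height (world z) of bangle_panel above 0.12 m and angle between bangle_panel's own x axis and vertical between 0.524 and 1.047 rad and angle between bangle_panel's own z axis and vertical between 0.524 and 1.047 rad and x of seller_side in the frame of bangle_panel below 0 m and angle between the y axis of bangle_panel and the y axis of rack, either way round below 0.8 rad and contact force between the fingers and bangle_panel above 1 N and contact force between bangle_panel and rack below 0.1 N and contact force between bangle_panel and brooch_panel below 0.1 N and contact force between bangle_panel and ring_box below 0.1 N and contact force between bangle_panel and ring_cone below 0.1 N and contact force between bangle_panel and loose_bangle below 0.1 N and contact force between bangle_panel and loupe below 0.1 N and contact force between bangle_panel and tablet below 0.1 N and contact force between bangle_panel and card_terminal below 0.1 N and linear speed of bangle_panel below 0.03 m/s and angular speed of bangle_panel below 0.2 rad/s and value of joint keeper above 1.2 rad and distance of brooch_panel from where it was at the start of the episode below 0.015 m and angle between brooch_panel's own z axis and vertical below 0.15 rad); the arm keeps its last pose, push and grip.
It fails at once if the other panel is drawn or knocked out of its slot (distance of brooch_panel from where it was at the start of the episode above 0.04 m).
It fails at once if a bystander on the counter is pushed more than 30 mm or knocked over (distance of any of ring_box, ring_cone, loose_bangle, loupe, tablet, card_terminal from where it was at the start of the episode above 0.03 m).
It also fails if it takes over 48 s, if anything falls off the work surface, if the arm or the gripper's body presses on something with over 40 N, if the wrist force passes 120 N, or if a joint passes its speed limit or range.

## Working session

There is one attempt and no reset: what is moved stays moved. The work goes in short steps, each a Python script; the robot and the scene stay as the last script left them, time stands still between calls to the robot, and variables do not carry over. Pictures are saved under pics/ and viewed, about 8 in all and at most 12, crops included, and the job is handed in when it is done.

```bash
mkdir -p pics; cat > h.py <<'E'
import numpy as np, cv2
from station import env, effector, solver, viewer, workorder, search_frame, tip_of
def save(cam,name,crop=None,scale=1):
    p,d=viewer.read_camera(cam)
    q=p if crop is None else p[crop[1]:crop[3],crop[0]:crop[2]]
    q=cv2.resize(q,None,fx=scale,fy=scale,interpolation=cv2.INTER_CUBIC)
    cv2.imwrite('pics/'+name,q[:,:,::-1]); return p,d
def pix(cam,P):
    i=viewer.camera_info(cam); c=np.array(i['rotation']).T@(np.array(P)-i['eye']); k=np.array(i['intrinsics'])
    v=k@np.array([c[0],-c[1],-c[2]]); return np.round(v[:2]/v[2]).astype(int)
def cloud(cam,d):
    i=viewer.camera_info(cam); k=np.array(i['intrinsics']); v,u=np.mgrid[:480,:640]
    c=np.stack([(u-k[0,2])/k[0,0]*d,-(v-k[1,2])/k[1,1]*d,-d],-1)
    W=c@np.array(i['rotation']).T+i['eye']; W[d<=0]=np.nan; return W
E
python3 - <<'E'
from h import *
for c in('top','side'):
    save(c,c+'0.png'); i=viewer.camera_info(c); print(c,i)
    for n in('rack','keeper_grip','bangle_panel','bangle_panel_tab','brooch_panel','ring_box','ring_cone','loose_bangle','loupe'):
        for r in tip_of(c,n)[:3]: print(c,n,np.round(r['at'],3),round(r['score'],2),pix(c,r['at']))
E
```

```text
top {'intrinsics': array([[583.8038849 ,   0.        , 312.43591053],
       [  0.        , 583.8038849 , 230.91186637],
       [  0.        ,   0.        ,   1.        ]]), 'eye': array([0.21567855, 0.01065641, 1.52969271]), 'rotation': array([[-0.12688732,  0.96739156, -0.21921036],
       [-0.99190422, -0.12487629,  0.02306368],
       [-0.00506256,  0.22036217,  0.97540499]])}
top rack [0.534 0.014 0.002] 0.66 [299 242]
top keeper_grip [0.539 0.016 0.173] 0.65 [296 226]
top keeper_grip [ 0.567 -0.45   0.001] 0.6 [468 209]
top bangle_panel [0.515 0.103 0.012] 0.55 [266 252]
top bangle_panel_tab [0.52  0.1   0.157] 0.97 [263 239]
top bangle_panel_tab [ 0.427 -0.045  0.003] 0.37 [326 278]
top brooch_panel [ 0.555 -0.067  0.013] 0.86 [328 229]
top ring_box [ 0.413  0.114 -0.002] 0.73 [267 292]
top ring_box [0.319 0.126 0.001] 0.73 [266 328]
top ring_box [0.401 0.213 0.   ] 0.52 [230 301]
top ring_cone [0.658 0.002 0.001] 0.81 [298 197]
top ring_cone [ 0.369  0.448 -0.   ] 0.24 [141 325]
top loose_bangle [0.646 0.247 0.   ] 0.67 [209 213]
top loose_bangle [0.619 0.134 0.003] 0.61 [251
[... 465 characters left out ...]
36156,  0.82088793],
       [-0.0079616 ,  0.85456749,  0.51927932]])}
side rack [ 0.535  0.016 -0.003] 0.59 [327 274]
side keeper_grip [0.366 0.445 0.   ] 0.53 [351 410]
side keeper_grip [0.536 0.019 0.174] 0.43 [326 215]
side bangle_panel [0.52  0.102 0.01 ] 0.85 [324 290]
side bangle_panel [0.517 0.102 0.158] 0.32 [325 238]
side bangle_panel_tab [0.516 0.102 0.158] 0.78 [325 239]
side ring_box [ 0.401  0.214 -0.002] 0.76 [361 331]
side ring_box [0.316 0.124 0.001] 0.67 [405 312]
side ring_cone [ 0.656  0.003 -0.   ] 0.63 [285 263]
side loose_bangle [ 0.617  0.138 -0.005] 0.64 [282 297]
side loose_bangle [ 0.645  0.253 -0.004] 0.49 [254 324]
side loupe [ 0.422 -0.04  -0.002] 0.55 [375 268]
```

```bash
python3 -c "
import cv2,numpy as np
print(cv2.imread('pics/top0.png').shape)"
```

```text
(480, 640, 3)
```

View pics/top0.png

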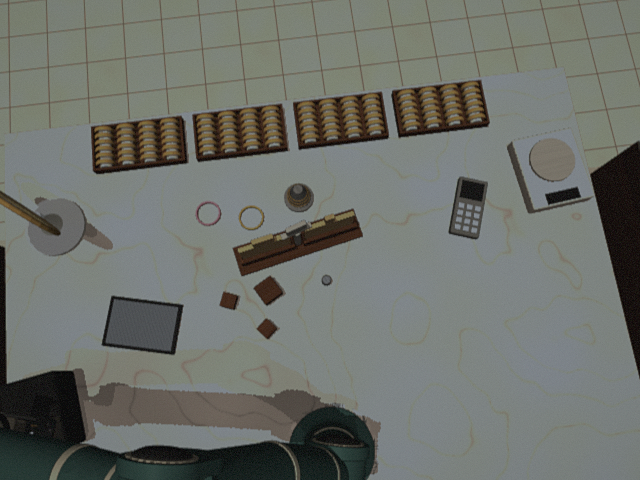

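View pics/side0.png

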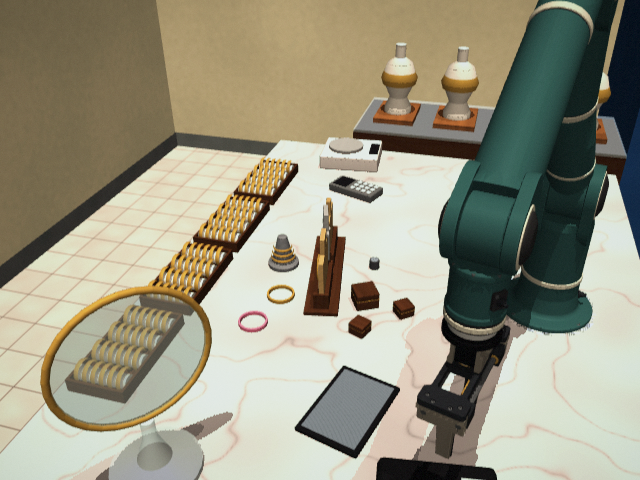

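The top picture shows the rack from (234,260) to (360,222), with the keeper at (297,232). The panel tabs are near (263,240) on the left and (345,215) on the right. These are the two candidates for the wanted panel, so I'll check them in a close crop and measure with depth.

```bash
python3 - <<'E'
from h import *
p,d=save('top','crop1.png',(220,190,380,290),5)
q,e=viewer.read_camera('side')
for cam,D in(('top',d),('side',e)):
    W=cloud(cam,D); r=np.hypot(W[...,0]-.537,W[...,1]-.017)
    for nm,cx,cy,R,z0,z1 in(('fin',.537,.017,.05,.15,.21),('fintop',.537,.017,.05,.183,.2),('tabL',.518,.101,.06,.14,.18),('tabR',.555,-.067,.06,.14,.18),('shoulderL',.518,.101,.075,.115,.135)):
        m=(np.hypot(W[...,0]-cx,W[...,1]-cy)<R)&(W[...,2]>z0)&(W[...,2]<z1)
        P=W[m]
        if len(P)<6: print(cam,nm,len(P)); continue
        rect=cv2.minAreaRect(P[:,:2].astype(np.float32)*1000)
        c,_,vt=cv2.fitLine(P[:,:2].astype(np.float32),cv2.DIST_HUBER,0,.01,.01)[:3] if 0 else (P.mean(0),0,np.linalg.svd(P[:,:2]-P[:,:2].mean(0))[2])
        v=vt[0]*np.sign(vt[0][1]); print(cam,nm,len(P),np.round(c,4),'yawY',round(np.arctan2(-v[0],v[1]),3),'zmax',round(P[:,2].max(),3),np.round(rect[0],1),np.round(rect[1],1))
E
```

```text
top fin 186 [0.5323 0.0175 0.1814] yawY 0.313 zmax 0.198 [535.1  15.6] [13.2 58.6]
top fintop 121 [0.534  0.0178 0.1895] yawY 0.306 zmax 0.198 [534.4  17.8] [12.9 51.4]
top tabL 206 [0.5176 0.0924 0.1632] yawY 0.17 zmax 0.18 [519.   93.1] [ 16.4 103.3]
top tabR 105 [ 0.548  -0.0527  0.1602] yawY 0.093 zmax 0.18 [548.9 -43.4] [14.6 68.6]
top shoulderL 174 [0.5134 0.1138 0.1279] yawY 0.182 zmax 0.135 [517.3 105. ] [ 13.7 121.3]
side fin 132 [0.5342 0.033  0.1781] yawY 0.36 zmax 0.194 [537.4  23.4] [11.9 57. ]
side fintop 66 [0.5369 0.0242 0.1891] yawY 0.346 zmax 0.194 [537.4  23.1] [11.7 56.4]
side tabL 195 [0.5208 0.0968 0.162 ] yawY 0.147 zmax 0.18 [523.3  88.9] [13.9 94.1]
side tabR 59 [ 0.5519 -0.056   0.1631] yawY 0.327 zmax 0.175 [554.  -59.4] [10.2 27.3]
side shoulderL 119 [0.513  0.1367 0.1272] yawY 0.141 zmax 0.135 [520.2 108.6] [ 12.3 127.3]
```

View pics/crop1.png

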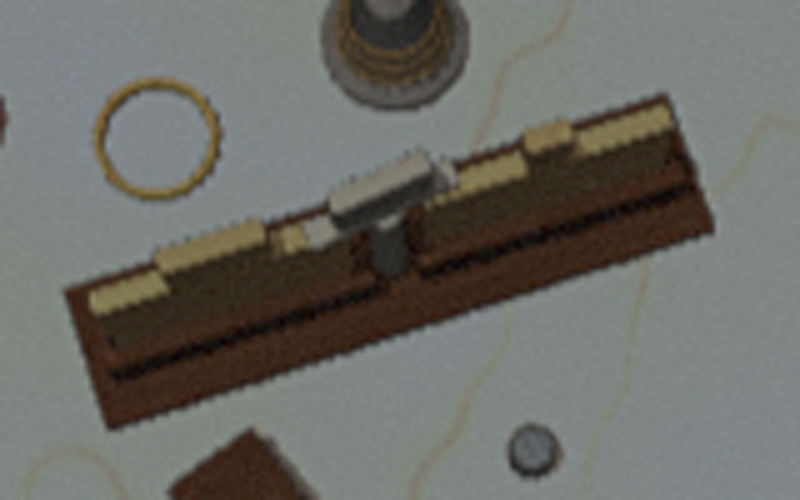

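The left panel, whose tab is at crop (210,245), has the wide tab of about 54 mm. The right one, at crop (548,135), has the narrow tab. The wanted panel is therefore at about (0.518, 0.101). The keeper is slightly off closed. Next I'll refine the rack yaw and check inverse kinematics for the whole plan.

```bash
cat >> h.py <<'E'
from scipy.spatial.transform import Rotation as Ro
def Rtool(a,flip=1,tilt=0):
    "jaw axis along horizontal (cos a, sin a), pointing down; tilt leans the tool so it points down and +x"
    n=flip*np.array([np.cos(a),np.sin(a),0]); y=np.array([0,0,-1.]); R=np.stack([np.cross(y,n),y,n],1)
    return Ro.from_rotvec(-tilt*np.array([-np.sin(a),np.cos(a),0])).as_matrix()@R
E
python3 - <<'E'
from h import *
c=np.array([[108,430],[713,232],[65,290],[665,95]])/5+[220,190]-.5*.8
i=viewer.camera_info('top');k=np.array(i['intrinsics'])
P=[]
for u,v in c:
    ray=np.array(i['rotation'])@[(u-k[0,2])/k[0,0],-(v-k[1,2])/k[1,1],-1]; P.append(i['eye']+ray*(.012-i['eye'][2])/ray[2])
P=np.array(P); print(np.round(P,4)); v=P[0]-P[1]; print('yaw near edge',np.arctan2(-v[0],v[1]),np.linalg.norm(v))
s,d=env.sense(),viewer.read_camera('top')[1]; W=cloud('top',d).reshape(-1,3); W=W[~np.isnan(W[:,0])]
u0=np.array([-.2,.98])
q=W[:,:2]-[.537,.017]; along=q@u0; ac=q@[.98,.2]
for nm,lo,hi,z0,z1 in(('Lsh',.115,.155,.124,.14),('Rsh',-.155,-.1,.124,.14),('Ltab',.055,.115,.165,.18),('Rtab',-.1,-.07,.165,.18)):
    m=(along>lo)&(along<hi)&(abs(ac)<.03)&(W[:,2]>z0)&(W[:,2]<z1); print(nm,m.sum(),np.round(W[m].mean(0),4),cv2.minAreaRect((W[m][:,:2]*1000).astype(np.float32))[:2])
print(s['ee_pos'],s['tcp_rot'])
for f in(1,-1):
    for a in(.31,1.75): print(f,a,np.round(solver.inverse_kinematics([.536,.018,.25],Rtool(a,f)),2))
    for x in (.43,.48,.55):
      r=solver.inverse_kinematics([x,.1,.30],Rtool(.2,f,.785)); print(f,x,None if r is None else np.round(r,2))
    print(solver.inverse_kinematics([.518,.101,.30],Rtool(.2,f)))
E
```

```text
[[ 0.4615  0.1752  0.012 ]
 [ 0.5261 -0.1547  0.012 ]
 [ 0.5389  0.1903  0.012 ]
 [ 0.6039 -0.1401  0.012 ]]
yaw near edge 0.19315006572662183 0.33617054859542744
Lsh 77 [0.5086 0.1465 0.1317] ((508.9029541015625, 147.04525756835938), (13.842815399169922, 35.40409469604492))
Rsh 99 [ 0.5586 -0.1055  0.1312] ((559.1421508789062, -105.81956481933594), (12.68027114868164, 48.001739501953125))
Ltab 124 [0.5179 0.1003 0.1723] ((518.16162109375, 100.80337524414062), (14.473772048950195, 53.470645904541016))
Rtab 54 [ 0.5506 -0.0656  0.172 ] ((550.6236572265625, -65.62027740478516), (11.889511108398438, 23.189638137817383))
[0.1682676  0.62783588 0.21458008] [[ 9.65909681e-01  1.89322640e-05  2.58879293e-01]
 [-2.58879293e-01  6.80117011e-06  9.65909681e-01]
 [ 1.65261750e-05 -1.00000000e+00  1.14704872e-05]]
1 0.31 [-0.64  0.26  0.65  1.88 -0.18  1.06  0.39]
1 1.75 [-0.54  0.25  0.53  1.87 -0.14  1.06  1.79]
1 0.43 None
1 0.48 None
1 0.55 [-0.72 -0.13  0.43  2.35  0.71  0.17 -0.74]
[-0.75057823  0.18166515  0.570762    1.83008238 -0.10665865  1.16024005
  0.05537216]
-1 0.31 [-1.09  0.53  1.37  1.9  -0.57  1.19 -2.36]
-1 1.75 [-0.82  0.3   0.89  1.89 -0.26  1.08 -1.22]
-1 0.43 None
-1 0.48 None
-1 0.55 [-0.89 -0.16  0.58  2.36  0.84  0.19  2.29]
[-1.31246975  0.40843011  1.37813564  1.85370525 -0.42556312  1.23532731
 -2.74458715]
```

The rack yaw is 0.194 (three sources agree), the hinge is at (0.5345, 0.0175) and the keeper sits about 0.115 rad from closed. I'll grip the fin 20 mm towards its +y end, so that the opening fingers clear the wide tab afterwards, and turn it on an arc about the hinge.

```bash
cat >> h.py <<'E'
yaw=.194; H=np.array([.5345,.0175]); off=.020
def kp(a,z): return [H[0]-off*np.sin(a),H[1]+off*np.cos(a),z]
def st(tag=''):
    s=env.sense(); print(tag,'t',round(s['t'],2),np.round(s['ee_pos'],4),'F',np.round(s['wrist_force'],1),'M',np.round(s['moment'],2),'w',round(s['gripper_width'],4)); return s
E
python3 - <<'E'
from h import *
s=env.sense()
env.movel([.168,.628,.33],rate=.3)
env.reach(kp(.31,.30),Rtool(.31)); st('above')
env.movel(kp(.31,.158),rate=.15); st('down')
effector.grasp(12); st('gripped')
save('top','grip.png',(220,190,380,290),5)
E
```

```text
above t 4.14 [0.5285 0.0378 0.2999] F [-1.4  0.5  0.5] M [-0.04  0.02  0.02] w 0.0917
down t 5.24 [0.5291 0.0366 0.1588] F [0.8 0.3 0.7] M [-0.06  0.01  0.  ] w 0.0921
gripped t 6.42 [0.5289 0.0367 0.158 ] F [ 1.9  0.9 -1.3] M [ 0.08 -0.43  0.02] w 0.0118
```

View pics/grip.png

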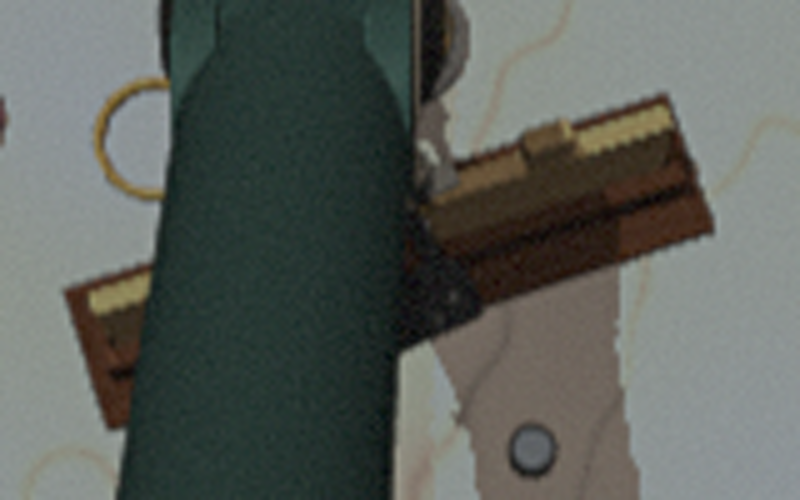

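The arm hides the grip from above. The width of 11.8 mm matches the 12 mm fin and the forces are small, so I'll turn it now.

```bash
python3 - <<'E'
from h import *
for a in np.linspace(.31,1.74,7)[1:]:
    env.movel(kp(a,.158),Rtool(a),rate=.06); s=st('a%.2f'%a)
    if np.linalg.norm(s['wrist_force'])>50: print('STOP'); break
E
```

```text
a0.55 t 6.87 [0.5247 0.0348 0.158 ] F [ 5.3  1.2 -5.3] M [ 0.28 -0.87  0.16] w 0.012
a0.79 t 7.26 [0.521  0.0319 0.158 ] F [ 4.   0.9 -5.5] M [ 0.38 -1.05  0.18] w 0.0121
a1.02 t 7.65 [0.5182 0.0283 0.158 ] F [ 4.6  1.6 -5.2] M [ 0.41 -1.15  0.12] w 0.0121
a1.26 t 8.04 [0.5164 0.0241 0.158 ] F [ 5.2  2.5 -5.7] M [ 0.46 -1.13  0.11] w 0.0118
a1.50 t 8.43 [0.5156 0.0197 0.158 ] F [ 5.7  3.4 -5.7] M [ 0.62 -1.24  0.12] w 0.0117
a1.74 t 8.82 [0.5158 0.0151 0.158 ] F [ 5.8  2.6 -5.3] M [ 0.74 -1.14  0.09] w 0.0117
```

```bash
python3 - <<'E'
from h import *
effector.release(); st('rel')
env.movel(kp(1.74,.30),rate=.25); st('up')
env.reach([.42,.28,.33],Rtool(yaw)); 
p,d=save('top','open.png',(220,190,380,290),5)
W=cloud('top',d).reshape(-1,3); W=W[~np.isnan(W[:,0])]; q=W[:,:2]-H; u=np.array([-np.sin(yaw),np.cos(yaw)]);n=np.array([np.cos(yaw),np.sin(yaw)])
al,ac=q@u,q@n
m=(np.hypot(*q.T)<.045)&(W[:,2]>.184)&(W[:,2]<.2); P=W[m]; v=np.linalg.svd(P[:,:2]-P[:,:2].mean(0))[2][0]; print('fin',m.sum(),np.round(P.mean(0),4),'keeper',(np.arctan2(-v[0],v[1])-yaw)%np.pi)
for lo,hi in((.05,.12),(-.105,-.065)):
    m=(al>lo)&(al<hi)&(abs(ac)<.03)&(W[:,2]>.165)&(W[:,2]<.18); print('tab',m.sum(),np.round(W[m].mean(0),4),cv2.minAreaRect((W[m][:,:2]*1000).astype(np.float32)))
for x in(.56,.6,.65,.7):
  for z in(.3,.35,.4):
    for t in (.6,.75):
      r=solver.inverse_kinematics([x,.1,z],Rtool(yaw,1,t)); print(x,z,t,None if r is None else np.round(r,2))
E
```

```text
rel t 10.06 [0.5148 0.0141 0.158 ] F [-0.1  0.4 -0.3] M [ 0.06  0.01 -0.01] w 0.0917
up t 10.78 [0.514  0.0142 0.2989] F [ 0.1 -0.2 -0.2] M [ 0.06  0.08 -0.04] w 0.0919
fin 109 [0.5343 0.0175 0.1903] keeper 1.5443445744831634
tab 123 [0.5178 0.1011 0.1719] ((518.0255737304688, 100.61199951171875), (13.31590461730957, 53.14824295043945), 11.602970123291016)
tab 51 [ 0.5508 -0.0652  0.1718] ((550.810791015625, -65.67031860351562), (12.471441268920898, 23.282882690429688), 10.218156814575195)
0.56 0.3 0.6 [-0.71 -0.06  0.44  2.2   0.16  0.41 -0.19]
0.56 0.3 0.75 [-0.64 -0.1   0.36  2.3   0.44  0.2  -0.48]
0.56 0.35 0.6 [-0.72 -0.13  0.43  2.12  0.2   0.54 -0.22]
0.56 0.35 0.75 [-0.7  -0.18  0.39  2.24  0.4   0.34 -0.42]
0.56 0.4 0.6 [-0.74 -0.17  0.43  2.05  0.21  0.67 -0.23]
0.56 0.4 0.75 [-0.74 -0.24  0.4   2.16  0.38  0.48 -0.39]
0.6 0.3 0.6 [-0.67  0.02  0.45  2.12  0.02  0.4  -0.04]
0.6 0.3 0.75 [-0.71 -0.02  0.48  2.23  0.18  0.18 -0.2 ]
0.6 0.35 0.6 [-0.7  -0.04  0.46  2.05  0.08  0.53 -0.09]
0.6 0.35 0.75 [-0.73 -0.09  0.48  2.17  0.25  0.31 -0.25]
0.6 0.4 0.6 [-0.71 -0.09  0.46  1.98  0.11  0.65 -0.12]
0.6 0.4 0.75 [-0.75 -0.15  0.47  2.1   0.27  0.44 -0.27]
0.65 0.3 0.6 [-0.59  0.12  0.42  2.02 -0.13  0.41  0.11]
0.65 0.3 0.75 [-0.52  0.09  0.33  2.13 -0.14  0.18  0.12]
0.65 0.35 0.6 [-0.63  0.07  0.45  1.95 -0.06  0.53  0.05]
0.65 0.35 0.75 [-0.7   0.02  0.5   2.08 -0.02  0.3   0.01]
0.65 0.4 0.6 [-0.66  0.02  0.47  1.88 -0.02  0.64  0.01]
0.65 0.4 0.75 [-0.73 -0.04  0.52  2.01  0.07  0.42 -0.07]
0.7 0.3 0.6 [-0.51  0.22  0.37  1.91 -0.22  0.44  0.2 ]
0.7 0.3 0.75 [-0.37  0.18  0.2   2.02 -0.23  0.2   0.22]
0.7 0.35 0.6 [-0.55  0.17  0.42  1.85 -0.17  0.54  0.15]
0.7 0.35 0.75 [-0.55  0.12  0.4   1.97 -0.2   0.31  0.19]
0.7 0.4 0.6 [-0.59  0.13  0.45  1.78 -0.12  0.65  0.11]
0.7 0.4 0.75 [-0.64  0.07  0.49  1.91 -0.12  0.42  0.12]
```

View pics/open.png

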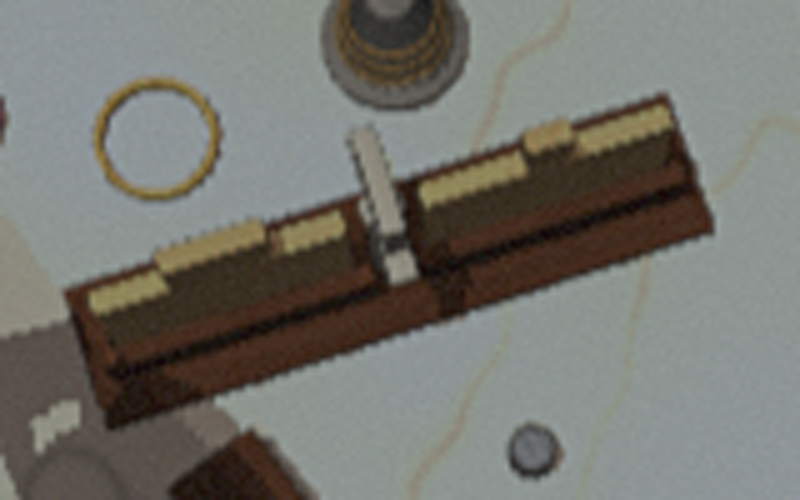

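The keeper reads 1.544 rad, so it is open with the bar along rack x (crop 360,130 to 400,270). Both tabs are unmoved. The tab centre at (0.518, 0.1008) agrees with the rack model to under 1 mm. Now I'll grip the tab and draw the panel.

```bash
python3 - <<'E'
from h import *
T=[.518,.1008]
env.reach(T+[.28],Rtool(yaw)); st('above')
env.movel(T+[.139],rate=.12); st('down')
effector.grasp(40); s=st('grip')
if .010<s['gripper_width']<.015:
    x,y=s['ee_pos'][:2]
    env.movel([x,y,.17],rate=.06); s=st('lift30')
    if abs(s['wrist_force']).max()<25:
        env.movel([x,y,.40],rate=.15); st('lifted')
        save('side','lifted.png')
E
```

```text
above t 13.53 [0.5178 0.1023 0.2802] F [ 0.8  0.5 -0.4] M [-0.07  0.05 -0.02] w 0.0919
down t 14.86 [0.5185 0.1009 0.1397] F [-0.1 -0.1  0.6] M [-0.09  0.06  0.01] w 0.0918
grip t 16.04 [0.518  0.1008 0.139 ] F [-0.6 -0.3 -0.1] M [-0.02  0.08 -0.05] w 0.0119
lift30 t 16.71 [0.5179 0.1009 0.1701] F [-0.4  0.4 -2.3] M [-0.04  0.1   0.02] w 0.0118
lifted t 18.39 [0.5176 0.1007 0.3992] F [ 0.   0.6 -2. ] M [-0.04  0.09  0.01] w 0.0115
```

View pics/lifted.png

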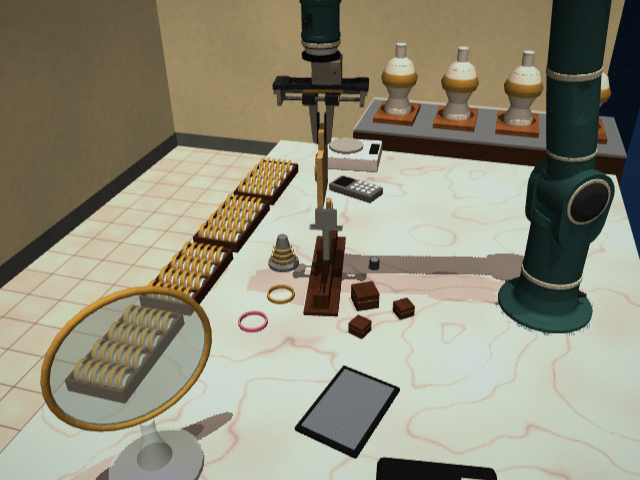

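The panel hangs upright in the gripper at (322,170), well above the rack at (325,285). The slot nearest the camera is empty, the keeper is still open, and the wrist carries about 2 N. Next I'll tip it back.

```bash
python3 - <<'E'
from h import *
for f in(1/3,2/3,1):
    env.movel([.518+.102*f,.1008,.40],Rtool(yaw,1,.77*f),rate=.06); st('tilt')
env.pause(.7); s=st('end'); R=s['tcp_rot']; print(np.round(R,3)); print('origin',np.round(s['ee_pos']+.126*R[:,1],3),'jv',abs(np.array(s['joint_velocities'])).max())
print('angles',np.degrees(np.arccos([abs(R[2,2]),-R[2,1]])))
p,d=save('side','end.png')
W=cloud('side',d)
for c in('top','side'):
    if c=='top': viewer.read_camera(c)
    for n in('bangle_panel','bangle_panel_tab','brooch_panel','keeper_grip'):
        for r in tip_of(c,n)[:2]: print(c,n,np.round(r['at'],3),round(r['score'],2))
D=viewer.read_camera('top')[1]; W=cloud('top',D).reshape(-1,3); W=W[~np.isnan(W[:,0])]
q=W[:,:2]-[.5508,-.0652]; m=(np.hypot(*q.T)<.02)&(W[:,2]>.165)&(W[:,2]<.18); print('brooch tab px',m.sum(),W[m].mean(0) if m.any() else '')
E
```

```text
tilt t 19.16 [0.5519 0.1009 0.4   ] F [-0.3  0.2 -0.8] M [-0.16  0.37 -0.08] w 0.0119
tilt t 19.88 [0.5861 0.1009 0.4001] F [ 0.9  0.9 -1.9] M [-0.17  0.75  0.  ] w 0.012
tilt t 20.59 [0.6203 0.1009 0.4004] F [ 0.2  0.9 -1.5] M [-0.25  1.   -0.01] w 0.0119
end t 21.29 [0.62   0.1008 0.4   ] F [-1.   0.1 -1.6] M [-0.24  1.05  0.03] w 0.0116
[[ 0.193  0.683  0.704]
 [-0.981  0.134  0.138]
 [-0.    -0.718  0.696]]
origin [0.706 0.118 0.31 ] jv 0.001247966668342323
angles [45.88369062 44.11630939]
top bangle_panel [0.706 0.12  0.308] 0.97
top bangle_panel_tab [0.605 0.098 0.414] 0.9
top bangle_panel_tab [0.371 0.445 0.   ] 0.16
top brooch_panel [ 0.555 -0.067  0.013] 0.81
top brooch_panel [0.702 0.116 0.309] 0.26
top keeper_grip [0.536 0.019 0.174] 0.47
side bangle_panel [0.707 0.119 0.307] 0.67
side bangle_panel [ 0.412  0.107 -0.001] 0.65
side bangle_panel_tab [0.606 0.098 0.415] 0.85
side bangle_panel_tab [0.538 0.018 0.174] 0.35
side keeper_grip [0.538 0.015 0.175] 0.73
brooch tab px 52 [ 0.55084277 -0.06536607  0.17202565]
```

View pics/end.png

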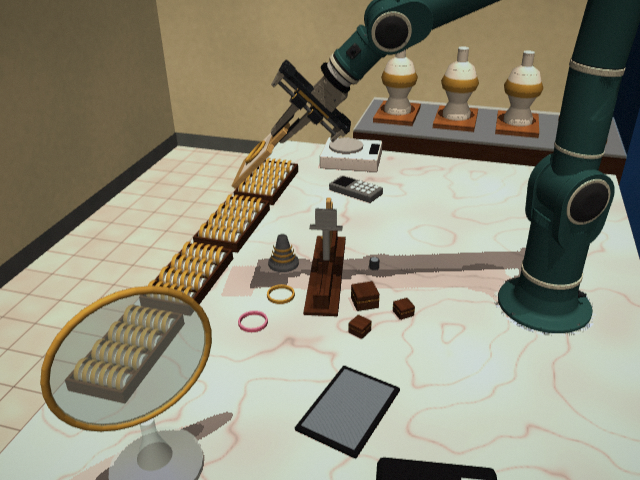

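The panel runs from (240,185) to (290,125), tipped back with its bangle face up and towards the customer, well clear of everything. The keeper is open and nothing else has moved.

```bash
python3 -c "
from h import *
workorder.finish_job(); st('done')"
```

```text
the job is handed in; nothing more can be done
the job is handed in; nothing more can be done
```

The job is handed in: I opened the keeper, drew the wide-tab bangle panel straight up and tipped it back to 44°, with its face up and towards the customer. The last state reading, just before hand-in, was at 21.3 s of the 48 s allowed. `finish_job` gives no verdict, so the checks below are my own.

- **Panel:** it is held still with 40 N set and a 11.6 mm finger opening on the 12 mm tab. Its lower edge is about 0.31 m above the counter and it touches nothing. Arm motion and both camera networks agree on its pose to about 3 mm.
- **Keeper:** it measured 1.544 rad open after I let go of it, and it still looks open in the last picture.
- **Other panel:** its tab was within 0.5 mm of its position in the last check before the draw.
- **Bystanders:** they look unmoved in the last picture. I did not measure them again.

Nothing failed. The only disagreements were a few weak or plainly wrong network detections, such as the ring box reported as a bangle panel. I checked those against the picture and ignored them.

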